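Hang the garlic basket on the hook under the spice shelf

TASK

Hang the blue garlic basket by the middle of its wooden handle on the steel hook under the spice shelf, so that it hangs level and still with the garlic in it. Do it gently, without forcing or dropping the basket onto the hook or bumping the shelf, and leave the lemon, the tomato, the onion and the pepper mill where they are.

Things in the scene. Friction and masses are not known exactly. Their poses are not given: they have to be found in the camera images.
- basket: Loose blue tin basket, 110 (x) x 100 (y) x 55 mm, 0.2 to 0.35 kg. Origin: centre of its underside, z up. Over its middle a straight wooden bar handle, 104 mm long along x, 14 mm wide (y), 16 mm high, its centre 190 mm above the underside, on steel wire legs, 6 mm thick, from the bar's ends down to the end walls (x = +-46 to +-57 mm). At the start its x points roughly away from the robot.
- handle_mid (a point): Middle of the underside of the basket's wooden handle, marked by a black band round the bar, 182 mm above the basket's underside; axes as the basket's.
- rack: Spice shelf standing fixed on the worktop, steel frame, wooden board 184 (x) x 320 (y) mm. Origin on the worktop straight below the hook; x points away from the robot into the shelf, y left along it, z up. Below the board it is open in front; uprights at x = +150, y = +-150 mm, runners on the worktop from x = +30 mm back.
- board_front (a point): Middle of the lower front edge of the shelf's board, 335 mm above the worktop and 20 mm nearer the robot than the hook. On the 12 mm board stand a steel guard rail (to 389 mm above the worktop, right at the front edge) and jars (to 455 mm).
- hook_seat (a point): Where the handle's underside rests in the hook, 255 mm above the worktop, 80 mm below the board; axes as the rack's. Hook of 8 mm round steel rod bent in the rack's y-z plane: shank down from the board at y = -18 mm, bottom 20 mm long along y, the other end turned up on the left (+y). Open above and to the left.
- hook_tip (a point): Top of the hook's upturned free end, 278 mm above the worktop, at y = +22 mm from the seat (rod 8 mm thick). The free gap between it and the board is 57 mm high; the handle goes in over it.
- garlic: Loose garlic bulb, about 50 mm, lying in the basket; origin at its underside.
- lemon: Loose yellow lemon, 75 x 54 x 53 mm, on the worktop; bystander; origin at its underside.
- tomato: Loose red tomato, 64 mm, on the worktop; bystander; origin at its underside.
- onion: Loose brown onion, 62 mm, on the worktop; bystander; origin at its underside.
- pepper_mill: Loose wooden pepper mill, 58 mm wide, 170 mm high, on the worktop; bystander; origin at its underside.
Mind the look-alikes: they are no part of the job. What is meant by the basket is not red, and is the larger of those in its own colour.

How it is judged:
By the outcome, as a careful person would: the job done as asked, in the order asked, and still so for the second after the job is handed in, with the robot touching nothing.
It also fails if it takes over 48 s, if anything falls off the work surface, if the arm or the gripper's body presses on something with over 40 N, if the wrist force passes 120 N, or if a joint passes its speed limit or range.

ROBOT

A 6-joint arm with a two-finger parallel gripper is mounted at the origin on a cart in front of the work surface, level with it; the furniture and walls round the work are solid. World frame = base frame: x ahead of the robot, y to its left, z up, the work surface at z = 0. Lengths are in mm, angles in rad, forces in N, time in s.
With the tool pointing down it reaches from about 350 to 875 mm from the base axis. Payload 4.2 kg.
Tool frame: the origin (TCP) lies midway between the tips of the shut fingers; the grasp point (between the pads) lies 19 mm behind it; z points along the fingers, y is the line along which they close (so a half turn about z gives the same grasp; the last joint's range is limited). The gripper opens to 87 mm and grips with 3 to 60 N. Pads are 19 mm wide; open, the fingers measure 117 mm over their backs; the gripper's body (75 mm by 190 mm) begins 51 mm behind the grasp point.
Start: joints at [1.398, 0.385, 0.008, 0, -1.194, -0.259], TCP at [261.533, 567.626, 222.55] pointing down, gripper open.
Joint ranges: [-3.14, 3.14], [-1.21, 2.06], [-1.07, 1.41], [-3.16, 2.05], [-2.99, -0.16], [-3.1, 3.1]. Speed limits (rad/s): [2.79, 2.79, 3.14, 3.14, 3.14, 3.14].

INTERFACE

Orientations are given as a unit quaternion [x, y, z, w].
In Python, from bench import bot gives the robot as it stands.
- The arm moves only by the tool arm_command, never from a script. Its argument "rows" is a list of rows, each a list of 6 numbers: the shift along the world's x, y, z in cm, then the turn, a rotation vector about the world's x, y, z in rad. In form: [[tx, ty, tz, wx, wy, wz], ...]. A call has exactly 8 rows; each row is the pose to reach, as a shift and turn from the pose commanded when the call began; what a row does not reach only later rows make up. A row lasts 1/8 s, in which the tool goes at most 62.5 mm and 10.7 degrees, less where a joint would pass 70% of its speed; a pose out of reach is approached as far as the arm can. A call with a gripper value outside its range is refused whole. "fingers" is the closure, from -1 (fully open) to 1 (shut), set as the call begins (left out, the last holds). The fingers move at their own pace and stop on an object; the grip force is fixed at half the most. Time passes only in rows, so rows that repeat a pose let the fingers close, or fill a call up. It gives the time, the measured TCP pose, the force, the opening and the grip force at its end, in the units of the state.
- bot.observe(): the state, without advancing time (a new reading comes with each control period).
- bot.capture(name): name is "scene" or "top" or "wrist"; returns a dict with "pixels" (480x640x3 uint8, red, green, blue), "vfov" (degrees; the focal length in pixels is half the picture's height over the tangent of half this angle, whatever the lens; pixels are square), "cx", "cy" (the principal point, pixels), "dist" ([k1, k2, p1, p2, k3] as OpenCV has them; the pictures are not rectified), "position" and "rotation" of the camera in the world. Camera axes: x right, y down, z forward; pixel columns grow to the right and rows downward; lengths in mm; the calibration is good to about 2 mm. A picture is of the moment at which its call begins. There is no depth.
- bot.close_job(): hands the job in; it is judged then, once.
The state is a dict: "t": time; "joints": joint angles; "qvel": joint speeds; "joint_torque": joint torques, N m; "position": TCP position; "eef_rot": TCP orientation; "force": force on the tool from outside, world axes, zero at the start; "torque": the same for the moment, N m; "finger_gap": finger opening in mm; "finger_force": force on a finger pad.
Only numpy, scipy, OpenCV 4.12 (cv2) and the standard library are available. Lean on these libraries where they do the work, as an engineer would, in place of code of your own. Each camera call takes 0.05 s, during which the arm holds its last target. There are 200 camera calls.

## Working session

There is one attempt and no reset: what is moved stays moved. The work goes in short steps, Python scripts to look and compute and a tool call to move; the robot and the scene stay as the last step left them, time stands still between calls to the robot, and variables do not carry over. Pictures are saved under pics/ and viewed, at most 10 in all, crops included, and the job is handed in when it is done.

Besides the shell and the picture viewer there is one more tool, called by a JSON object that holds its "method" and its "body", one argument or row to a line. arm_command: Moves the arm, as the interface text tells. Its arguments: {"type":"object","properties":{"rows":{"type":"array","items":{"type":"array","items":{"type":"number"}}},"fingers":{"type":"number"}},"required":["rows"]}

```bash
mkdir -p pics; cat > h.py <<'E'
import numpy as np, cv2, pickle
from bench import bot
def cap(n,f):
    c=bot.capture(n); cv2.imwrite(f'pics/{f}.png',c['pixels'][:,:,::-1]); pickle.dump(c,open(f'pics/{f}.pkl','wb')); return c
def K(c):
    f=240/np.tan(np.radians(c['vfov'])/2); return np.array([[f,0,c['cx']],[0,f,c['cy']],[0,0,1]])
def R(c):
    r=np.array(c['rotation'],float)
    if r.size==4:
        from scipy.spatial.transform import Rotation as Q; return Q.from_quat(r).as_matrix()
    return r.reshape(3,3)
def ray(c,uv):
    p=cv2.undistortPoints(np.array([[uv]],float),K(c),np.array(c['dist'],float))[0,0]
    return np.array(c['position'],float),R(c)@np.array([p[0],p[1],1])
def atz(c,uv,z):
    o,d=ray(c,uv); return o+d*(z-o[2])/d[2]
def tri(obs):
    A=np.zeros((3,3));b=np.zeros(3)
    for c,uv in obs:
        o,d=ray(c,uv);d=d/np.linalg.norm(d);P=np.eye(3)-np.outer(d,d);A+=P;b+=P@o
    x=np.linalg.solve(A,b); return x
def proj(c,X):
    r=R(c).T; return cv2.projectPoints(np.array(X,float).reshape(-1,3),cv2.Rodrigues(r)[0],-r@np.array(c['position'],float),K(c),np.array(c['dist'],float))[0][:,0]
def load(f): return pickle.load(open(f'pics/{f}.pkl','rb'))
E
python3 - <<'E'
from h import *
for n in('scene','top'):
    c=cap(n,n+'0'); print(n,c['position'],c['rotation'],c['vfov'])
print(bot.observe())
E
```

```text
scene [ 254.73552446 1343.59262725 1155.86804835] [-0.07738292  0.88291862 -0.46051397  0.04892318] 48.576434442376716
top [-142.35072201 -121.4835643  1391.86067073] [ 0.75927565 -0.6008448   0.16068538 -0.19148427] 53.62163032252016
{'t': 0.1, 'joints': array([ 1.39759231e+00,  3.85490979e-01,  6.75949351e-03, -4.38196862e-04,
       -1.19400057e+00, -2.58573853e-01]), 'qvel': array([ 3.43563602e-04, -1.73197114e-03,  4.20969235e-03,  6.83810260e-04,
        4.41717653e-05,  1.42996075e-03]), 'joint_torque': array([-5.77422134e-05, -3.91688132e+01,  1.87936950e+01,  4.23191831e+00,
        1.35028147e-02, -6.96736834e-05]), 'position': array([261.32726781, 567.14909329, 221.56050937]), 'eef_rot': array([ 9.76768564e-01, -2.14294645e-01, -1.62164109e-04,  9.75671230e-04]), 'force': array([ 0.02058456, -0.29830864, -0.73304525]), 'torque': array([-0.02578819,  0.00198627,  0.01080571]), 'finger_force': 0.0, 'finger_gap': 86.75566975546334}
```

View pics/scene0.png

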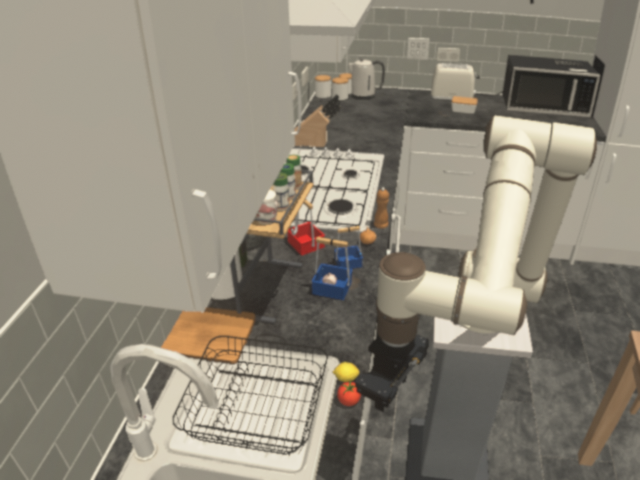

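View pics/top0.png

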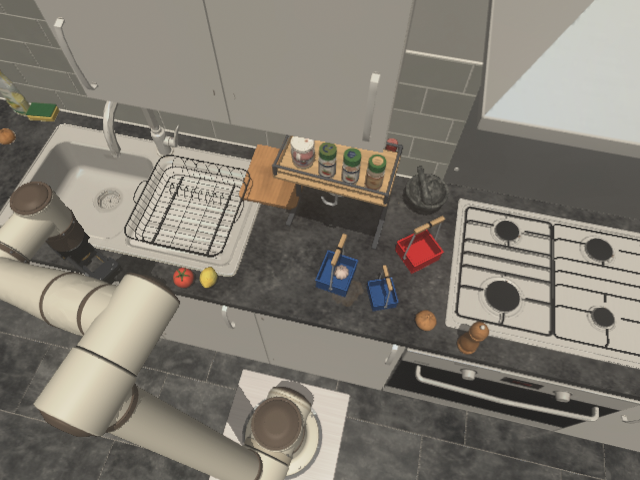

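The scene view shows the shelf at about (280,210) and the large blue basket at about (330,282). In the top view the big blue basket with garlic is at (337,272), the small blue one at (382,293), the red one at (420,250), and the shelf front runs (278,175)-(390,205). I'll enlarge both.

```bash
python3 - <<'E'
import cv2,numpy as np
a=cv2.imread('pics/top0.png')[120:320,265:425]; b=cv2.imread('pics/scene0.png')[140:310,240:400]
a=cv2.resize(a,None,fx=3,fy=3,interpolation=cv2.INTER_CUBIC)  # 480x600
cv2.imwrite('pics/topc.png',a)
b=cv2.resize(b,None,fx=3.5,fy=3.5,interpolation=cv2.INTER_CUBIC);cv2.imwrite('pics/scenec.png',b)
E
```

```text
(no output)
```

View pics/topc.png

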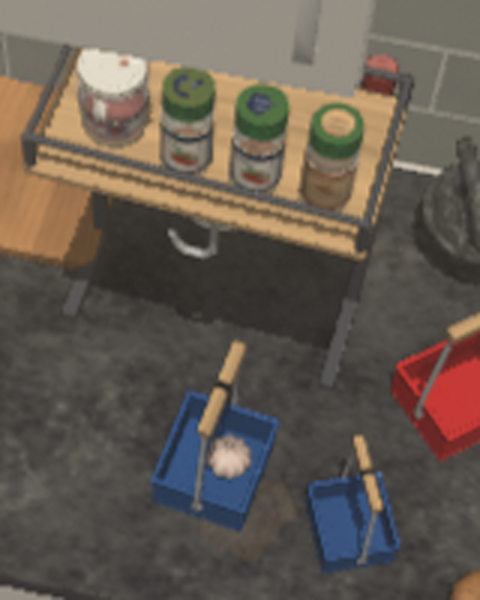

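View pics/scenec.png

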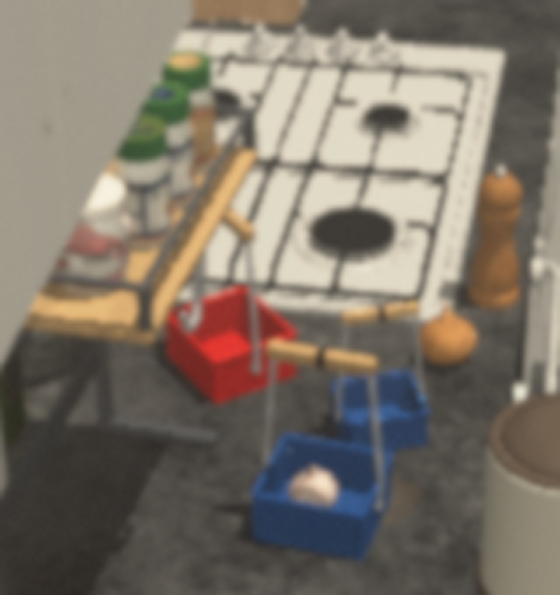

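The top crop shows the handle from (237,347) to (208,430) with its band at (224,388). The board's lower front edge runs (30,172)-(358,254), and the hook is around (195,245). In the scene crop the band is at (320,355) and the handle ends at (268,347) and (377,363).

```bash
python3 - <<'E'
from h import *
t=load('top0');s=load('scene0')
T=lambda u,v:(u/3+265,v/3+120); S=lambda u,v:(u/3.5+240,v/3.5+140)
print('band tri',tri([(t,T(224,388)),(s,S(320,355))]), 'atz198',atz(t,T(224,386),194),atz(s,S(320,353),194))
for p in[(237,347),(208,430)]:print('end',atz(t,T(*p),194))
for p in[(268,347),(377,363)]:print('end s',atz(s,S(*p),194))
print('basket rim corners',[atz(t,T(*p),55)[:2].round() for p in[(190,393),(278,421),(242,527),(153,490)]])
L=atz(t,T(30,172),335);Rr=atz(t,T(358,254),335);print('board',L,Rr,np.linalg.norm(L-Rr),(L+Rr)/2)
print('board scene corner',atz(s,S(155,338),335),atz(s,S(252,165),335))
for p in[(172,238),(195,252),(215,240),(208,222)]:print('hook',atz(t,T(*p),255))
E
```

```text
band tri [496.801407   -46.37389609 189.72752046] atz198 [495.22069529 -46.02266894 194.        ] [497.53577871 -44.46437714 194.        ]
end [539.99416281 -49.39043716 194.        ]
end [446.01805658 -41.1275791  194.        ]
end s [546.48337398 -46.46888395 194.        ]
end s [443.68125255 -36.86597769 194.        ]
basket rim corners [array([553.,  -4.]), array([ 542., -101.]), array([416., -88.]), array([434.,   8.])]
board [595.55708579 163.66234096 335.        ] [ 577.76748342 -143.04914484  335.        ] 307.2269608500715 [586.6622846   10.30659806 335.        ]
board scene corner [594.78276306 159.11552947 335.        ] [ 575.30753928 -133.37138017  335.        ]
hook [608.35165094  31.99507592 255.        ]
hook [597.89499728   7.07654458 255.        ]
hook [615.81247134  -8.5769567  255.        ]
hook [634.60974673   2.38513015 255.        ]
```

{"method": "arm_command", "body": {
  "rows": [
    [0, -3, 2, 0, 0, 0.04],
    [1, -7, 4, 0, 0, 0.09],
    [2, -11, 6, 0, 0, 0.13],
    [3, -15, 8, 0, 0, 0.17],
    [4, -19, 10, 0, 0, 0.21],
    [5, -23, 11, 0, 0, 0.25],
    [6, -27, 11, 0, 0, 0.3],
    [7, -31, 11, 0, 0, 0.345]
  ]
}}

```text
t: 1.1
position: [331.4, 256.1, 332.4]
eef_rot: [0.999, -0.042, -0.0, -0.0]
force: [0.4, -0.3, -0.2]
finger_gap: 87.1
finger_force: 0.0
```

{"method": "arm_command", "body": {
  "rows": [
    [1, -4, 0, 0, 0, 0],
    [2, -8, 0, 0, 0, 0],
    [3, -12, 0, 0, 0, 0],
    [4, -16, 0, 0, 0, 0],
    [5, -20, 0, 0, 0, 0],
    [6, -24, 0, 0, 0, 0],
    [7, -27, 0, 0, 0, 0],
    [7.5, -30, 0, 0, 0, 0]
  ]
}}

```text
t: 2.1
position: [406.5, -43.6, 332.1]
eef_rot: [0.999, -0.044, -0.0, 0.0]
force: [0.3, 0.3, 0.7]
finger_gap: 87.0
finger_force: 0.0
```

```bash
python3 - <<'E'
from h import *
from scipy.spatial.transform import Rotation as Q
o=bot.observe();print(o['t'],o['position'],o['joints'].round(3),o['eef_rot'],o['force'])
c=cap('wrist','w1');r=Q.from_quat(o['eef_rot']).as_matrix();print('tool',r.round(3),'cam in tool',r.T@(c['position']-o['position']),(r.T@R(c)).round(2),c['vfov'])
E
```

```text
2.1 [406.45438402 -43.58156362 332.1200862 ] [ 0.295 -0.065 -0.269 -0.    -1.367  1.189] [ 9.99044709e-01 -4.36975766e-02 -4.36304617e-04  3.02186994e-06] [0.31431563 0.26610611 0.7005657 ]
tool [[ 0.996 -0.087 -0.001]
 [-0.087 -0.996  0.   ]
 [-0.001  0.    -1.   ]] cam in tool [  73.78897461   -1.33789106 -161.55259591] [[ 0.   -0.96 -0.27]
 [ 1.   -0.    0.  ]
 [-0.   -0.27  0.96]] 68.21219657808997
```

View pics/w1.png

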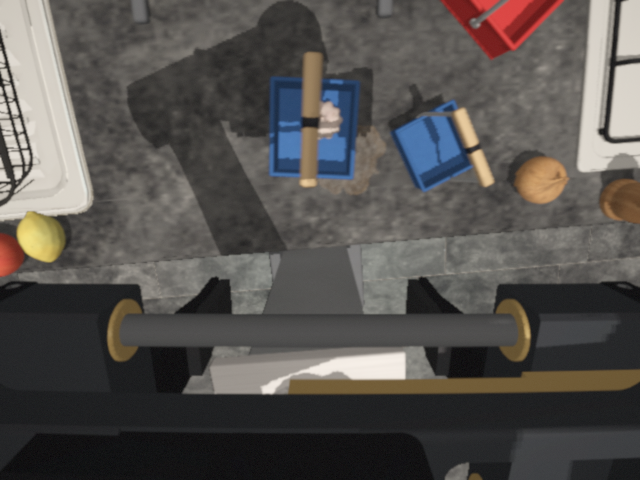

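The wrist view shows the handle from (313,53) to (309,185), with the band at (311,122). The garlic is in the basket, and the gripper body is wide along the closing line.

```bash
python3 - <<'E'
from h import *
c=load('w1')
for p in[(313,53),(311,122),(309,185)]:print(atz(c,p,198))
t=load('top0');print(tri([(c,(311,122)),(t,(224/3+265,387/3+120))]))
for p in[(139,20),(385,14)]:print('runner front',atz(c,p,8))
E
```

```text
[547.22043008 -50.6556789  198.        ]
[497.35696342 -44.51240791 198.        ]
[447.91538531 -38.25471069 198.        ]
[498.09852254 -45.06112537 186.46510037]
runner front [648.38974737 158.46712452   8.        ]
runner front [ 626.65331817 -143.54198585    8.        ]
```

{"method": "arm_command", "body": {
  "rows": [
    [0, 0, 0, 0, -0.1, 0],
    [-0.5, 0, 0, 0, -0.2, 0],
    [-1, 0, 0, 0, -0.3, 0],
    [-1, 0, 0, 0, -0.4, 0],
    [-1, 0, 0, 0, -0.5, 0],
    [-1, 0, 0, 0, -0.6, 0],
    [-1, 0, 0, 0, -0.7, 0],
    [-1, 0, 0, 0, -0.785, 0]
  ]
}}

```text
t: 3.15
position: [395.7, -41.5, 332.2]
eef_rot: [0.923, -0.039, 0.383, -0.018]
force: [1.0, -0.8, 1.6]
finger_gap: 87.0
finger_force: 0.0
```

```bash
python3 - <<'E'
from h import *
from scipy.spatial.transform import Rotation as Q
o=bot.observe();print(o['t'],o['position'],o['joints'].round(3),Q.from_quat(o['eef_rot']).as_matrix().round(3))
c=cap('wrist','w2')
E
```

```text
3.15 [395.71301694 -41.46178947 332.22564267] [ 0.449 -0.522 -1.014  0.763 -0.458  0.449] [[ 0.703 -0.058  0.709]
 [-0.085 -0.996  0.003]
 [ 0.706 -0.062 -0.705]]
```

View pics/w2.png

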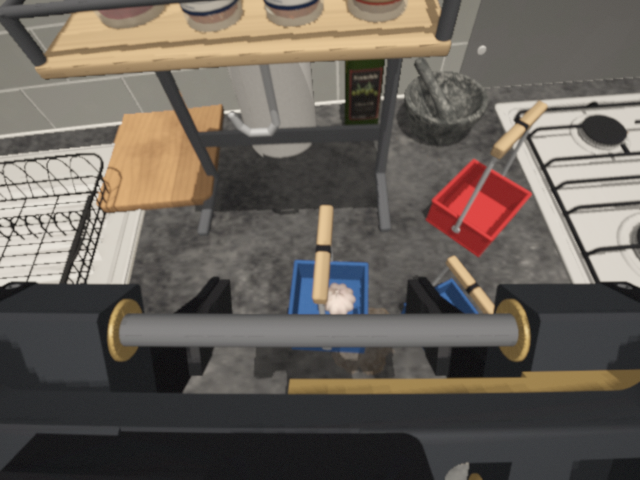

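The tilt was reached. This view shows the hook with its tip at about (231,115), the bottom running (243,131)-(270,131) and the shank at x=268. The board's lower front edge runs (47,77)-(449,53), and the basket handle is clear.

```bash
python3 - <<'E'
from h import *
from scipy.spatial.transform import Rotation as Q
c=load('w2');t=load('top0')
L=atz(c,(47,77),335);r_=atz(c,(449,53),335);print('board',L,r_,np.linalg.norm(L-r_),(L+r_)/2,np.degrees(np.arctan2(-(L-r_)[0],(L-r_)[1])))
print('bottom',atz(c,(245,131),251),atz(c,(270,131),251),'tip',atz(c,(230,114),278))
print('tri',tri([(c,(257,131)),(t,(194/3+265,252/3+120))]))
for p in[(325,207),(323,250),(320,299)]:print('handle',atz(c,p,198))
o=bot.observe();a=np.radians(-6.7);b=np.radians(45)
f=np.array([np.cos(a),np.sin(a),0]);z=f*np.cos(b)-np.array([0,0,np.sin(b)]);y=-np.array([-np.sin(a),np.cos(a),0]);x=np.cross(y,z)
T=Q.from_matrix(np.c_[x,y,z]);print('turn',(T*Q.from_quat(o['eef_rot']).inv()).as_rotvec())
# TCP for grasp at -28 along handle from mid, at bar centre z190
for mid in [np.array([497.5,-45,190])]:
    g=mid-28*f; print('TCP',g+19*z,'pre',g+19*z-70*z, 'now',o['position'])
E
```

```text
board [599.55012197 167.88973687 335.        ] [ 578.03253062 -148.79863399  335.        ] 317.4185422630652 [588.79132629   9.54555144 335.        ] -3.887023645436337
bottom [607.61114909  25.73941594 251.        ] [6.04313706e+02 5.46217417e-01 2.51000000e+02] tip [601.83822186  33.00025664 278.        ]
tri [589.93054684   8.33209716 266.06483067]
handle [544.62006195 -47.59667315 198.        ]
handle [494.64434204 -42.26331436 198.        ]
handle [445.3249191  -36.35694336 198.        ]
turn [-0.05956118  0.00250538 -0.05705081]
TCP [483.03449814 -43.30069408 176.56497116] pre [433.87505905 -37.52578722 226.06244584] now [393.4544851  -43.01619243 328.45450067]
```

{"method": "arm_command", "body": {
  "rows": [
    [0.5, 0.1, -1.5, -0.01, 0, -0.01],
    [1, 0.1, -3, -0.02, 0, -0.02],
    [1.5, 0.2, -4.5, -0.03, 0, -0.03],
    [2, 0.3, -6, -0.04, 0, -0.04],
    [2.5, 0.4, -8, -0.05, 0, -0.05],
    [3, 0.5, -9.5, -0.06, 0, -0.057],
    [3.7, 0.5, -10.6, -0.06, 0.003, -0.057],
    [3.7, 0.5, -10.6, -0.06, 0.003, -0.057]
  ]
}}

```text
t: 4.2
position: [448.8, -44.9, 278.7]
eef_rot: [0.934, -0.054, 0.352, 0.016]
force: [-0.1, -0.3, 0.0]
finger_gap: 87.4
finger_force: 0.0
```

```bash
python3 - <<'E'
from h import *
from scipy.spatial.transform import Rotation as Q
for i in range(2):
    o=bot.observe();print(o['t'],o['position'],o['joints'].round(3));c=cap('wrist','w3')
print(Q.from_quat(o['eef_rot']).as_matrix().round(3))
E
```

```text
4.2 [448.77613188 -44.92302187 278.68692447] [ 0.193 -0.293 -1.068  1.112 -0.217  0.231]
4.25 [448.52283204 -44.8047814  279.01717812] [ 0.193 -0.294 -1.068  1.111 -0.218  0.231]
[[ 0.745 -0.113  0.657]
 [-0.09  -0.994 -0.068]
 [ 0.661 -0.008 -0.751]]
```

View pics/w3.png

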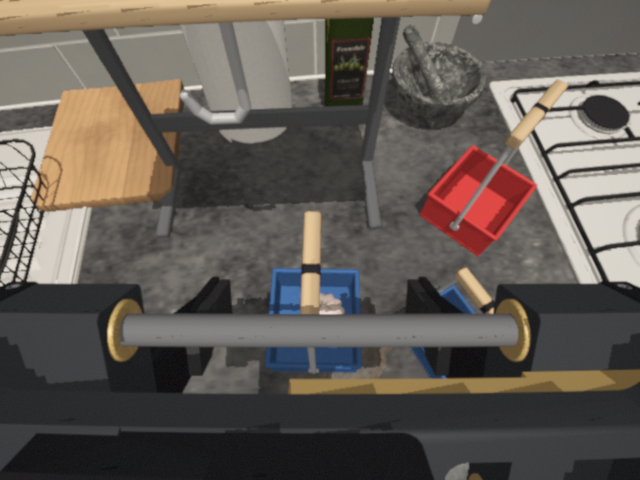

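j3 is at its limit here, so a 45° tilt isn't reachable this close in. I'll fit the kinematics from the logged poses to find a workable tilt.

```bash
cat > kin.py <<'E'
import numpy as np
from scipy.optimize import least_squares
from scipy.spatial.transform import Rotation as Q
D=[([1.39759,.38549,.00676,-.00044,-1.194,-.25857],[261.33,567.15,221.56],[.976769,-.214295,-.000162,.000976]),
([.295,-.065,-.269,0,-1.367,1.189],[406.45,-43.58,332.12],[.999045,-.0436976,-.000436,0]),
([.193,-.2935,-1.068,1.1115,-.2175,.231],[448.65,-44.86,278.85],None)]
LO=np.array([-3.14,-1.21,-1.07,-3.16,-2.99,-3.1]);HI=np.array([3.14,2.06,1.41,2.05,-.16,3.1])
e=lambda a,t:Q.from_rotvec(t*np.eye(3)[a])
def fk(q,k):
    L1,L2,Lt,h,d1,d2=k
    R1=e(2,q[0]);R2=R1*e(1,q[1]);R3=R2*e(1,-q[2]);R4=R3*e(0,q[3]*S[0]);R5=R4*e(1,-q[4]);R6=R5*e(0,q[5]*S[1])
    return np.array([0,0,h])+R2.apply([0,0,L1])+R1.apply([0,d1,0])+R3.apply([L2,0,0])+R4.apply([0,d2,0])+R5.apply([Lt,0,0]),R6
S=[1,1]
E
python3 - <<'E'
from kin import *; import kin
for s in(1,-1):
    kin.S[0]=s
    f=lambda k:np.concatenate([fk(q,k)[0]-p for q,p,_ in D])
    r=least_squares(f,[565,420,250,400,-100,-60],max_nfev=3000);print(s,r.x.round(1),r.fun.round(1))
    print([fk(q,r.x)[1].as_matrix()[:,0].round(3) for q,_,_ in D])
E
```

```text
1 [ 591.4  413.5  397.6  228.3 -255.4   98.2] [ -1.9   2.5   4.3 -10.1  -0.3   5.    6.   -3.8  -9.3]
[array([ 0.   , -0.002, -1.   ]), array([-0., -0., -1.]), array([ 0.582,  0.311, -0.751])]
-1 [ 5.653e+02  4.216e+02  3.067e+02  1.603e+02  3.000e-01 -1.601e+02] [ 0.1 -0.  -0.1 -0.1 -0.   0.2  0.   0.1 -0.1]
[array([-0.001, -0.002, -1.   ]), array([-0., -0., -1.]), array([ 0.656, -0.069, -0.751])]
```

```bash
cat >> kin.py <<'E'
S[0]=-1
K=[565,421.6,306.7,160.3,0,-160.1]
Rg=Q.from_matrix([[.745,-.113,.657],[-.09,-.994,-.068],[.661,-.008,-.751]])
best=None
for s in(1,-1):
    S[1]=s; C=[fk(q,K)[1].inv()*(Q.from_quat(r) if r else Rg) for q,_,r in D]
    sp=(C[0].inv()*C[2]).magnitude()+(C[0].inv()*C[1]).magnitude()
    if best is None or sp<best[0]: best=(sp,s,C[0])
S[1]=best[1];C=best[2]
def tool(yaw,th):
    f=np.array([np.cos(yaw),np.sin(yaw),0]);z=f*np.sin(th)-np.array([0,0,np.cos(th)]);y=np.array([np.sin(yaw),-np.cos(yaw),0])
    return f,Q.from_matrix(np.c_[np.cross(y,z),y,z])
def ik(p,R,seeds):
    out=[]
    for s in seeds:
        def g(q):
            a,b=fk(q,K);return np.r_[(a-p)/100,(b*C*R.inv()).as_rotvec()*3]
        r=least_squares(g,np.clip(s,LO+.01,HI-.01),bounds=(LO,HI));out.append((r.cost,r.x))
    return min(out,key=lambda t:t[0])
E
python3 - <<'E'
from kin import *
print('spread',best[:2])
rng=np.random.default_rng(0)
seeds=[np.array(D[i][0]) for i in(1,2)]+[np.array([a,-.1,-.6,b,-.8,c]) for a in(-.4,.3) for b in(-1.5,0,1.5) for c in(0,1.2,-2)]
for th in(25,30,35,40,45):
    for n,m,yaw in(('grasp',[497.5,-45,190],-.117),('above',[497.5,-45,260],-.117),('hook',[608,10,263],-.068),('hookup',[608,10,295],-.068)):
        f,R=tool(yaw,np.radians(th));p=np.array(m)-34*f+19*R.as_matrix()[:,2]
        c,q=ik(p,R,seeds);print(th,n,round(c,5),q.round(2),p.round(0))
E
```

```text
spread (0.0020763125781770083, -1)
25 grasp 0.0 [ 0.32 -0.03 -0.93  0.59 -0.32  0.6 ] [472. -42. 173.]
25 above 0.0 [ 0.37 -0.12 -0.74  0.37 -0.58  0.81] [472. -42. 243.]
25 hook 0.0 [ 0.38  0.09 -0.52  0.34 -0.59  0.87] [582.  12. 246.]
25 hookup 0.0 [ 0.39  0.07 -0.45  0.3  -0.68  0.91] [582.  12. 278.]
30 grasp 0.00159 [ 0.17 -0.05 -1.05  1.06 -0.16  0.26] [473. -42. 174.]
30 above 0.0 [ 0.36 -0.15 -0.86  0.56 -0.45  0.64] [473. -42. 244.]
30 hook 0.0 [ 0.38  0.06 -0.64  0.53 -0.44  0.69] [584.  12. 247.]
30 hookup 0.0 [ 0.39  0.03 -0.57  0.45 -0.54  0.77] [584.  12. 279.]
35 grasp 0.0363 [ 0.14 -0.08 -1.06  1.16 -0.16  0.18] [475. -42. 174.]
35 above 0.0 [ 0.27 -0.17 -0.99  0.89 -0.28  0.38] [475. -42. 244.]
35 hook 0.0 [ 0.29  0.04 -0.8   0.92 -0.26  0.36] [585.  12. 247.]
35 hookup 0.0 [ 0.36  0.01 -0.7   0.69 -0.38  0.55] [585.  12. 279.]
40 grasp 0.11499 [ 0.12 -0.1  -1.07  1.27 -0.16  0.1 ] [476. -42. 175.]
40 above 0.00621 [ 0.12 -0.19 -1.06  1.24 -0.16  0.14] [476. -42. 245.]
40 hook 0.00866 [ 0.17  0.02 -0.87  1.34 -0.16  0.04] [586.  11. 248.]
40 hookup 0.0 [ 0.19 -0.02 -0.85  1.25 -0.18  0.13] [586.  11. 280.]
45 grasp 0.11525 [-0.34  0.01 -0.73 -2.1  -0.16 -2.47] [477. -43. 177.]
45 above 0.05192 [ 0.09 -0.21 -1.07  1.36 -0.16  0.05] [477. -43. 247.]
45 hook 0.05617 [ 0.09  0.01 -0.88  1.65 -0.16 -0.21] [587.  11. 250.]
45 hookup 0.02014 [ 0.13 -0.03 -0.87  1.47 -0.16 -0.05] [587.  11. 282.]
```

```bash
python3 - <<'E'
from kin import *
from h import atz,load
c=load('w3');print([atz(c,p,198).round(1) for p in((312,212),(311,268))])
o=[.193,-.2935,-1.068,1.1115,-.2175,.231]
Rc,pc=tool(np.radians(-6.7),np.radians(45))[1],np.array([433.5,-37.4,226.5])
f,R=tool(np.radians(-6.8),np.radians(27));z=R.as_matrix()[:,2];m=np.array([497.5,-45,190])
print('turn',(R*Rc.inv()).as_rotvec().round(3))
for b in(60,30,0):
    p=m-40*f+19*z-b*z;print(b,p.round(1),'d cm',((p-pc)/10).round(2),ik(p,R,[o,D[1][0]]))
E
```

```text
[array([545.9, -48.8, 198. ]), array([497. , -42.9, 198. ])]
turn [ 0.037  0.312 -0.002]
60 [439.3 -38.1 226.5] d cm [ 0.58 -0.07  0.  ] (np.float64(5.568441645068754e-29), array([ 0.41295464, -0.1833068 , -0.89148497,  0.49905805, -0.50165026,
        0.64229246]))
30 [452.8 -39.7 199.8] d cm [ 1.93 -0.23 -2.67] (np.float64(3.485170708366276e-30), array([ 0.36065128, -0.11730591, -0.94070702,  0.59373918, -0.38357354,
        0.57782018]))
0 [466.3 -41.3 173.1] d cm [ 3.28 -0.39 -5.34] (np.float64(2.5992094492486514e-30), array([ 0.27497319, -0.04848679, -1.00251504,  0.78766776, -0.24824598,
        0.44425765]))
```

{"method": "arm_command", "body": {
  "rows": [
    [0.6, 0, 2, 0.01, 0.1, 0],
    [0.6, 0, 2, 0.02, 0.2, 0],
    [0.6, 0, 1, 0.037, 0.312, 0],
    [0.6, 0, 0, 0.037, 0.312, 0],
    [0.6, 0, 0, 0.037, 0.312, 0],
    [0.6, 0, 0, 0.037, 0.312, 0],
    [0.6, 0, 0, 0.037, 0.312, 0],
    [0.6, 0, 0, 0.037, 0.312, 0]
  ]
}}

```text
t: 5.3
position: [453.9, -44.9, 279.5]
eef_rot: [0.977, -0.057, 0.203, 0.007]
force: [0.3, -0.1, 0.1]
finger_gap: 86.9
finger_force: 0.0
```

```bash
python3 - <<'E'
from h import *
from kin import Q
o=bot.observe();print(o['position'],o['joints'].round(3),Q.from_quat(o['eef_rot']).as_matrix().round(3))
c=cap('wrist','w4')
# predicted pixel of bar points
E
```

```text
[453.86103489 -44.86448587 279.47710605] [ 0.378 -0.174 -0.653  0.271 -0.741  0.907] [[ 0.911 -0.115  0.397]
 [-0.109 -0.993 -0.037]
 [ 0.398 -0.01  -0.917]]
```

```bash
python3 - <<'E'
from kin import *
from bench import bot
o=bot.observe();pc=o['position'];Rc=Q.from_quat(o['eef_rot'])
f,R=tool(np.radians(-6.8),np.radians(27));z=R.as_matrix()[:,2];m=np.array([497.5,-44.2,190])
print('turn',(R*Rc.inv()).as_rotvec().round(3))
for b in(60,0):
    p=m-40*f+19*z-b*z;print(b,p,((p-pc)/10).round(2))
E
```

```text
turn [-0.017 -0.06  -0.004]
60 [439.29870648 -37.25991592 226.53126749] [-1.47  0.75 -5.3 ]
0 [466.34652091 -40.48517253 173.07087604] [  1.23   0.43 -10.65]
```

{"method": "arm_command", "body": {
  "rows": [
    [-0.5, 0.2, -1.5, -0.008, -0.03, -0.002],
    [-1, 0.5, -3, -0.017, -0.06, -0.004],
    [-1.47, 0.75, -5.3, -0.017, -0.06, -0.004],
    [-0.8, 0.67, -6.6, -0.017, -0.06, -0.004],
    [-0.1, 0.6, -8, -0.017, -0.06, -0.004],
    [0.6, 0.5, -9.4, -0.017, -0.06, -0.004],
    [1.23, 0.43, -10.65, -0.017, -0.06, -0.004],
    [1.23, 0.43, -10.65, -0.017, -0.06, -0.004]
  ]
}}

```text
t: 6.35
position: [465.9, -41.0, 171.8]
eef_rot: [0.971, -0.058, 0.231, 0.015]
force: [0.7, 0.2, 1.1]
finger_gap: 87.4
finger_force: 0.0
```

```bash
python3 - <<'E'
from h import *
from kin import Q
o=bot.observe();print(o['t'],o['position'],o['joints'].round(3),o['force'],Q.from_quat(o['eef_rot']).as_matrix().round(3))
cap('wrist','w5')
E
```

```text
6.35 [465.92633211 -40.98916504 171.78826481] [ 0.276 -0.046 -1.003  0.787 -0.249  0.443] [0.73962405 0.21639135 1.14695039] [[ 0.886 -0.119  0.448]
 [-0.106 -0.993 -0.055]
 [ 0.451  0.001 -0.893]]
```

View pics/w5.png

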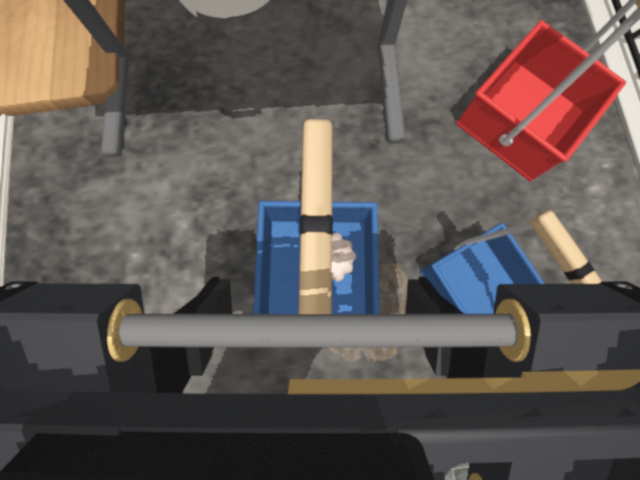

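The handle sits centred between the fingers: band at (317,222), far end at (318,122). Closing now, then a gentle lift.

{"method": "arm_command", "body": {
  "rows": [
    [0, 0, 0, 0, 0, 0],
    [0, 0, 0, 0, 0, 0],
    [0, 0, 0, 0, 0, 0],
    [0, 0, 0, 0, 0, 0],
    [0, 0, 0, 0, 0, 0],
    [0, 0, 0, 0, 0, 0],
    [0, 0, 0, 0, 0, 0],
    [0, 0, 0, 0, 0, 0]
  ],
  "fingers": 1
}}

```text
t: 7.4
position: [466.6, -40.1, 172.9]
eef_rot: [0.971, -0.057, 0.233, 0.014]
force: [-0.2, 1.6, -0.4]
finger_gap: 14.7
finger_force: 0.5
```

{"method": "arm_command", "body": {
  "rows": [
    [0, 0, 0.2, 0, 0, 0],
    [0, 0, 0.5, 0, 0, 0],
    [0, 0, 0.9, 0, 0, 0],
    [0, 0, 1.4, 0, 0, 0],
    [0, 0, 2, 0, 0, 0],
    [0, 0, 2.6, 0, 0, 0],
    [0, 0, 3, 0, 0, 0],
    [0, 0, 3, 0, 0, 0]
  ]
}}

```text
t: 8.4
position: [466.8, -39.9, 203.3]
eef_rot: [0.971, -0.057, 0.233, 0.013]
force: [-0.1, -0.4, -2.5]
finger_gap: 13.7
finger_force: 30.0
```

```bash
python3 - <<'E'
from h import *
from kin import Q
o=bot.observe();print(o['t'],o['position'],o['joints'].round(3),o['force'],o['torque'],Q.from_quat(o['eef_rot']).as_matrix().round(3))
cap('wrist','w6')
# band pixel predicted if mid is 40 ahead, level
a=load('w6')
m=a['pixels'].astype(int); sub=m[60:310,300:335]; d=sub.sum(2).mean(1); print([(60+i,int(v)) for i,v in enumerate(d) if v<260])
E
```

```text
8.4 [466.78983485 -39.88672517 203.33639046] [ 0.349 -0.092 -0.904  0.568 -0.389  0.614] [-0.10920705 -0.44240935 -2.47445346] [1.18202043e-01 1.42783863e+00 5.94467238e-04] [[ 0.885 -0.118  0.451]
 [-0.105 -0.993 -0.053]
 [ 0.454 -0.001 -0.891]]
[(60, 210), (61, 213), (62, 215), (63, 216), (64, 216), (65, 214), (66, 215), (67, 215), (68, 215), (69, 215), (70, 215), (71, 215), (72, 214), (73, 215), (74, 215), (75, 216), (76, 215), (77, 212), (78, 207), (79, 203), (80, 203), (81, 205), (82, 204), (83, 202), (84, 199), (85, 198), (86, 198), (87, 200), (88, 204), (89, 208), (90, 209), (91, 212), (92, 214), (93, 217), (94, 218), (95, 216), (96, 215), (97, 213), (98, 213), (99, 213), (100, 215), (101, 216), (102, 216), (103, 215), (104, 214), (105, 214), (106, 212), (107, 210), (108, 208), (109, 208), (110, 208), (111, 208), (112, 208), (113, 208), (114, 209), (115, 209), (116, 211), (117, 212), (118, 214), (119, 215), (120, 221), (218, 205), (219, 160), (220, 161), (221, 164), (222, 168), (223, 172), (224, 179), (225, 183), (226, 188), (227, 191), (228, 196), (229, 200), (230, 201), (231, 201), (232, 202)]
```

```bash
python3 - <<'E'
from h import *
from kin import *
c=load('w6');o=bot.observe();p0=o['position'];Rc=Q.from_quat(o['eef_rot']);z=Rc.as_matrix()[:,2]
mid=atz(c,(317,225),228);far=atz(c,(318,121),228);g=p0-19*z
print('grasp',g,'mid',mid,np.linalg.norm((mid-g)[:2]),'far',far,np.degrees(np.arctan2(*(far-mid)[1::-1])),np.linalg.norm(far-mid))
w=load('w3');print('w3 tip',atz(w,(183,95),278),'bottom',atz(w,(204,119),251),atz(w,(240,121),251))
yaw=np.radians(-3.8);f,R=tool(yaw,np.radians(27.0));l=np.array([-f[1],f[0],0]);seat=np.array([607.5,9.5,255])
print('turn',(R*Rc.inv()).as_rotvec().round(3))
for n,(a,b,u) in dict(stage=(-110,45,294),inn=(0,45,294),over=(0,0,294),low=(0,0,255)).items():
    p=np.array([*(seat+a*f+b*l)[:2],u+8])-40*f+19*R.as_matrix()[:,2]
    print(n,p.round(1),((p-p0)/10).round(2),ik(p,R,[o['joints']]))
E
```

```text
grasp [457.97891117 -39.05801367 219.8919892 ] mid [497.72846147 -41.70036684 228.        ] 39.83727877306073 far [548.12296183 -48.11738482 228.        ] -7.256744018993492 50.80141519491301
w3 tip [600.75896539  31.94313964 278.        ] bottom [604.93928351  25.65249974 251.        ] [599.39243558  -1.43123012 251.        ]
turn [-0.    -0.001  0.052]
stage [469.4  63.8 285.1] [ 0.29 10.38  8.21] (np.float64(6.235950300166758e-19), array([ 0.65097099, -0.15979568, -0.71512725,  0.47750135, -0.70675848,
        0.53521587]))
inn [579.2  56.5 285.1] [11.26  9.66  8.21] (np.float64(1.743181471725623e-29), array([ 0.48543023,  0.04882437, -0.49965099,  0.4026392 , -0.65266033,
        0.74288114]))
over [576.2  11.6 285.1] [10.97  5.17  8.21] (np.float64(6.277811607545133e-30), array([ 0.39863007,  0.03533284, -0.49585301,  0.34711932, -0.6414571 ,
        0.86835089]))
low [576.2  11.6 246.1] [10.97  5.17  4.31] (np.float64(2.893350985014021e-30), array([ 0.38987317,  0.06788078, -0.5823933 ,  0.40819811, -0.52802063,
        0.80107786]))
```

{"method": "arm_command", "body": {
  "rows": [
    [0, 0.3, 0.4, 0, 0, 0.003],
    [0, 1, 1.2, 0, 0, 0.007],
    [0, 2, 2.2, 0, 0, 0.013],
    [0, 3.2, 3.2, 0, 0, 0.02],
    [0.1, 4.4, 4.2, 0, 0, 0.026],
    [0.2, 5.6, 5.2, 0, 0, 0.032],
    [0.2, 6.8, 6.2, 0, 0, 0.038],
    [0.3, 8, 7.2, 0, 0, 0.044]
  ]
}}

```text
t: 9.45
position: [469.5, 40.7, 275.5]
eef_rot: [0.972, -0.036, 0.233, 0.008]
force: [-0.4, -0.0, -2.1]
finger_gap: 13.7
finger_force: 30.0
```

{"method": "arm_command", "body": {
  "rows": [
    [0, 1, 0.6, 0, 0, 0.004],
    [0, 1.8, 0.9, 0, 0, 0.008],
    [0, 2.2, 1, 0, 0, 0.008],
    [0, 2.4, 1, 0, 0, 0.008],
    [0, 2.4, 1, 0, 0, 0.008],
    [0, 2.4, 1, 0, 0, 0.008],
    [0, 2.4, 1, 0, 0, 0.008],
    [0, 2.4, 1, 0, 0, 0.008]
  ]
}}

```text
t: 10.45
position: [469.5, 63.7, 284.9]
eef_rot: [0.972, -0.032, 0.233, 0.008]
force: [-0.4, 0.9, -3.2]
finger_gap: 13.6
finger_force: 30.0
```

```bash
python3 - <<'E'
from h import *
from kin import *
o=bot.observe();print(o['t'],o['position'],o['joints'].round(3),o['force'],Q.from_quat(o['eef_rot']).as_matrix().round(3))
cap('wrist','w7')
E
```

```text
10.45 [469.54351136  63.72382564 284.87332796] [ 0.649 -0.159 -0.714  0.476 -0.706  0.537] [-0.43421036  0.85960753 -3.24927338] [[ 0.889 -0.067  0.452]
 [-0.059 -0.998 -0.03 ]
 [ 0.453 -0.    -0.891]]
```

View pics/w7.png

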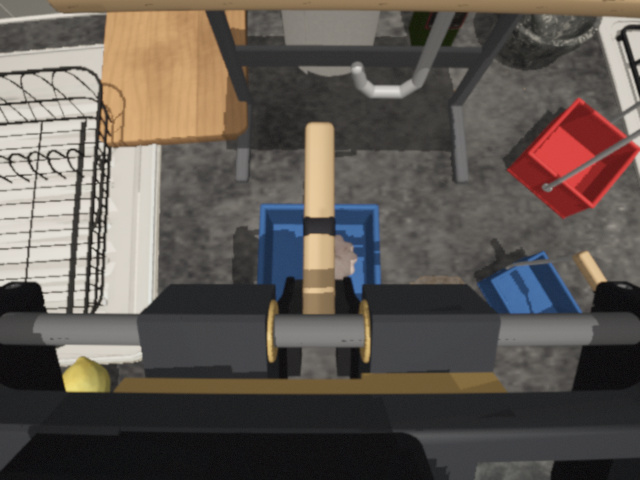

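The held basket hangs level with the garlic in it: band at (318,225), far end at (320,125). The hook's tip is at (357,67), its bottom is centred near (391,92), and the shank is at (432,60).

```bash
python3 - <<'E'
from h import *
from kin import *
w=load('w7');t=load('top0')
print('tip',atz(w,(357,64),278),'bottom',atz(w,(391,92),251),[atz(w,p,251)[:2].round(1) for p in((370,90),(413,90))])
print('board',atz(w,(58,11),335),atz(w,(602,11),335))
for yaw in(-3.8,):
  for s in((607.5,9.5),(603,10)):
    a=np.radians(yaw);f=np.array([np.cos(a),np.sin(a),0]);l=np.array([-f[1],f[0],0]);S0=np.array([*s,0])
    pts=[S0+22*l+[0,0,278],S0+[0,0,251],S0-18*l+[0,0,290],S0-20*f+160*l+[0,0,335],S0-20*f-160*l+[0,0,335],S0+30*f+150*l+[0,0,6],S0+30*f-150*l+[0,0,6]]
    for n in('w7','w3','top0'):
        c=load(n);q=proj(c,pts)
        if n=='top0': q=(q-[265,120])*3
        print(s,n,q.round(0).tolist())
m=atz(w,(318,225),302+8);print('band',m,'far',atz(w,(320,125),310),'tcp',bot.observe()['position'])
E
```

```text
tip [605.62604357  32.80155656 278.        ] bottom [603.75920117   7.21601739 251.        ] [array([606.1,  21.1]), array([604.4,  -7.8])]
board [598.42103917 170.75412396 335.        ] [583.09731826 -67.92078704 335.        ]
(607.5, 9.5) w7 [[359.0, 59.0], [387.0, 87.0], [432.0, 45.0], [59.0, 11.0], [767.0, 22.0], [242.0, 180.0], [461.0, 180.0]]
(607.5, 9.5) w3 [[184.0, 87.0], [225.0, 114.0], [239.0, 69.0], [-103.0, 44.0], [487.0, 12.0], [163.0, 235.0], [375.0, 225.0]]
(607.5, 9.5) top0 [[173.0, 224.0], [195.0, 246.0], [214.0, 227.0], [24.0, 168.0], [364.0, 256.0], [68.0, 312.0], [326.0, 381.0]]
(603, 10) w7 [[359.0, 66.0], [387.0, 93.0], [432.0, 52.0], [56.0, 20.0], [769.0, 30.0], [242.0, 183.0], [462.0, 183.0]]
(603, 10) w3 [[183.0, 91.0], [225.0, 119.0], [238.0, 73.0], [-108.0, 49.0], [488.0, 17.0], [162.0, 238.0], [375.0, 228.0]]
(603, 10) top0 [[172.0, 228.0], [193.0, 249.0], [213.0, 231.0], [22.0, 172.0], [363.0, 260.0], [67.0, 315.0], [324.0, 385.0]]
band [500.44580042  63.05237908 310.        ] far [548.79699729  58.89267924 310.        ] tcp [469.56446166  63.76558374 284.90777946]
```

{"method": "arm_command", "body": {
  "rows": [
    [0.3, 0, 0, 0, 0, 0],
    [1.1, -0.1, 0, 0, 0, 0],
    [2.2, -0.1, 0, 0, 0, 0],
    [3.3, -0.2, 0, 0, 0, 0],
    [4.4, -0.3, 0, 0, 0, 0],
    [5.5, -0.4, 0, 0, 0, 0],
    [6.4, -0.4, 0, 0, 0, 0],
    [7, -0.5, 0, 0, 0, 0]
  ]
}}

```text
t: 11.5
position: [540.2, 58.9, 284.8]
eef_rot: [0.972, -0.032, 0.233, 0.008]
force: [-0.9, -0.2, -2.7]
finger_gap: 13.9
finger_force: 30.0
```

{"method": "arm_command", "body": {
  "rows": [
    [0.6, 0, 0, 0, 0, 0],
    [1.2, -0.1, 0, 0, 0, 0],
    [1.8, -0.1, 0, 0, 0, 0],
    [2.4, -0.2, 0, 0, 0, 0],
    [3, -0.2, 0, 0, 0, 0],
    [3.5, -0.2, 0, 0, 0, 0],
    [3.8, -0.2, 0, 0, 0, 0],
    [3.8, -0.2, 0, 0, 0, 0]
  ]
}}

```text
t: 12.5
position: [577.7, 56.9, 284.8]
eef_rot: [0.972, -0.032, 0.233, 0.008]
force: [0.3, 0.4, -3.1]
finger_gap: 13.6
finger_force: 30.0
```

```bash
python3 - <<'E'
from h import *
o=bot.observe();print(o['t'],o['position'],o['joints'].round(3),o['force'],o['torque'])
a=cap('wrist','w8')['pixels'];b=cap('scene','s8')['pixels'][150:330,225:385]
a=cv2.resize(a,(440,330));b=cv2.resize(b,(293,330),interpolation=cv2.INTER_CUBIC)
cv2.imwrite('pics/m8.png',np.hstack([a,b])[:,:,::-1])
E
```

```text
12.5 [577.72573372  56.88536352 284.78362484] [ 0.487  0.047 -0.502  0.403 -0.653  0.741] [ 0.25370466  0.38688743 -3.07417733] [ 0.03170446  1.53440984 -0.0196196 ]
```

View pics/m8.png

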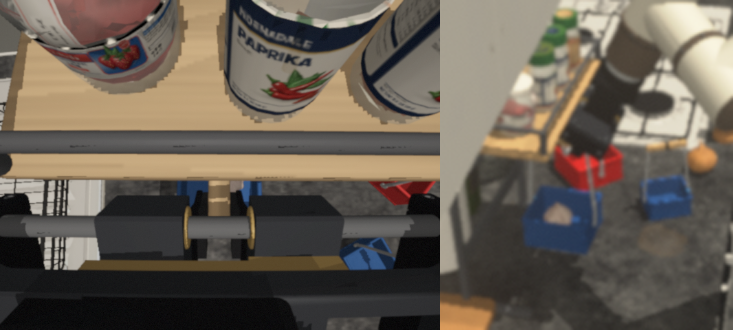

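The basket is beside the hook with the gripper clear of the board, and the forces are steady. Next: over the tip, then lower.

{"method": "arm_command", "body": {
  "rows": [
    [0, -0.3, 0, 0, 0, 0],
    [-0.1, -1, 0, 0, 0, 0],
    [-0.1, -1.8, 0, 0, 0, 0],
    [-0.2, -2.6, 0, 0, 0, 0],
    [-0.2, -3.4, 0, 0, 0, 0],
    [-0.3, -4.1, 0, 0, 0, 0],
    [-0.3, -4.6, 0, 0, 0, 0],
    [-0.3, -4.6, 0, 0, 0, 0]
  ]
}}

```text
t: 13.6
position: [574.6, 10.5, 284.9]
eef_rot: [0.972, -0.033, 0.233, 0.008]
force: [0.9, -0.1, -3.1]
finger_gap: 13.9
finger_force: 30.0
```

{"method": "arm_command", "body": {
  "rows": [
    [0, 0, -0.2, 0, 0, 0],
    [0, 0, -0.7, 0, 0, 0],
    [0, 0, -1.2, 0, 0, 0],
    [0, 0, -1.7, 0, 0, 0],
    [0, 0, -2.2, 0, 0, 0],
    [0, 0, -2.6, 0, 0, 0],
    [0, 0, -2.9, 0, 0, 0],
    [0, 0, -3, 0, 0, 0]
  ]
}}

```text
t: 14.6
position: [574.5, 10.8, 254.6]
eef_rot: [0.972, -0.032, 0.233, 0.008]
force: [0.5, -0.4, -3.7]
finger_gap: 13.3
finger_force: 30.0
```

```bash
python3 - <<'E'
from h import *
o=bot.observe();print(o['t'],o['position'],o['force'],o['torque'])
# fit of rendered handle band and hook in the wrist image cannot be viewed; band pixel check:
c=cap('wrist','w9');cap('scene','s9');cap('top','t9')
E
```

```text
14.6 [574.49852832  10.81225293 254.64443789] [ 0.51373645 -0.37215223 -3.7000483 ] [0.0273373  1.46106443 0.04353183]
```

{"method": "arm_command", "body": {
  "rows": [
    [0, 0, -0.1, 0, 0, 0],
    [0, 0, -0.2, 0, 0, 0],
    [0, 0, -0.3, 0, 0, 0],
    [0, 0, -0.4, 0, 0, 0],
    [0, 0, -0.5, 0, 0, 0],
    [0, 0, -0.6, 0, 0, 0],
    [0, 0, -0.7, 0, 0, 0],
    [0, 0, -0.7, 0, 0, 0]
  ]
}}

```text
t: 15.75
position: [574.5, 10.8, 247.8]
eef_rot: [0.972, -0.032, 0.233, 0.008]
force: [1.2, 0.0, -3.2]
finger_gap: 13.6
finger_force: 30.0
```

{"method": "arm_command", "body": {
  "rows": [
    [0, 0, -0.05, 0, 0, 0],
    [0, 0, -0.1, 0, 0, 0],
    [0, 0, -0.15, 0, 0, 0],
    [0, 0, -0.2, 0, 0, 0],
    [0, 0, -0.2, 0, 0, 0],
    [0, 0, -0.2, 0, 0, 0],
    [0, 0, -0.2, 0, 0, 0],
    [0, 0, -0.2, 0, 0, 0]
  ]
}}

```text
t: 16.75
position: [574.6, 10.9, 246.0]
eef_rot: [0.972, -0.032, 0.233, 0.008]
force: [-0.6, 0.3, -1.7]
finger_gap: 13.3
finger_force: 30.0
```

```bash
python3 - <<'E'
from h import *
o=bot.observe();print(o['t'],o['position'],o['force'],o['torque'])
E
```

```text
16.75 [574.60859302  10.88405972 245.95960314] [-0.55650235  0.30896155 -1.70014754] [ 0.05850444  1.36668905 -0.02823435]
```

{"method": "arm_command", "body": {
  "rows": [
    [0, 0, -0.03, 0, 0, 0],
    [0, 0, -0.06, 0, 0, 0],
    [0, 0, -0.09, 0, 0, 0],
    [0, 0, -0.1, 0, 0, 0],
    [0, 0, -0.1, 0, 0, 0],
    [0, 0, -0.1, 0, 0, 0],
    [0, 0, -0.1, 0, 0, 0],
    [0, 0, -0.1, 0, 0, 0]
  ]
}}

```text
t: 17.75
position: [574.7, 10.9, 245.3]
eef_rot: [0.972, -0.032, 0.233, 0.008]
force: [-3.9, 0.1, 4.7]
finger_gap: 13.8
finger_force: 30.0
```

```bash
python3 - <<'E'
from h import *
for i in range(3):
    o=bot.observe();print(o['t'],o['position'],o['force'],o['torque']);cap('scene','s10')
E
```

```text
17.75 [574.71010143  10.92093601 245.32458323] [-3.85588873  0.10668902  4.71766272] [-0.05803715  1.5395441  -0.11090523]
17.8 [574.72346379  10.91709005 245.29956558] [-5.02812521 -0.89315088  4.82940727] [-0.05350086  1.57432376 -0.045743  ]
17.85 [574.70930963  10.90970394 245.27729411] [-5.06617521  0.80248898  4.55400559] [-0.08024593  1.61019806 -0.08967604]
```

{"method": "arm_command", "body": {
  "rows": [
    [0, 0, 0.03, 0, 0, 0],
    [0, 0, 0.07, 0, 0, 0],
    [0, 0, 0.07, 0, 0, 0],
    [0, 0, 0.07, 0, 0, 0],
    [0, 0, 0.07, 0, 0, 0],
    [0, 0, 0.07, 0, 0, 0],
    [0, 0, 0.07, 0, 0, 0],
    [0, 0, 0.07, 0, 0, 0]
  ]
}}

```text
t: 18.9
position: [574.6, 10.9, 245.5]
eef_rot: [0.972, -0.032, 0.233, 0.008]
force: [-0.2, -0.2, 0.7]
finger_gap: 13.8
finger_force: 30.0
```

{"method": "arm_command", "body": {
  "rows": [
    [0, 0, 0, 0, 0, 0],
    [0, 0, 0, 0, 0, 0],
    [0, 0, 0, 0, 0, 0],
    [0, 0, 0, 0, 0, 0],
    [0, 0, 0, 0, 0, 0],
    [0, 0, 0, 0, 0, 0],
    [0, 0, 0, 0, 0, 0],
    [0, 0, 0, 0, 0, 0]
  ],
  "fingers": 0.6
}}

```text
t: 19.9
position: [574.6, 10.9, 245.6]
eef_rot: [0.972, -0.032, 0.233, 0.008]
force: [0.1, 0.3, 0.7]
finger_gap: 17.5
finger_force: 0.0
```

```bash
python3 - <<'E'
from h import *
o=bot.observe();print(o['t'],o['position'],o['force'],o['torque'],o['finger_gap'],o['finger_force'])
a=load('s10')['pixels'].astype(int)
def cen(c,box=(170,340,225,385)):
    p=c['pixels'].astype(int)[box[0]:box[1],box[2]:box[3]]; m=((p[...,2]>p[...,0]+40)&(p[...,2]>60)).astype(np.uint8)
    n,l,s,ce=cv2.connectedComponentsWithStats(m); return [(s[i].tolist(),ce[i].round(2).tolist()) for i in range(1,n) if s[i][4]>150]
print(cen(load('s10')));print(cen(cap('scene','s11')))
E
```

```text
19.9 [574.55394682  10.86564027 245.59906115] [0.0858666  0.2929213  0.69605011] [ 0.03425908  0.91892867 -0.01229536] 17.539120883537194 0.0
[([113, 76, 24, 23, 428], [123.8, 87.25]), ([52, 83, 33, 35, 654], [70.1, 101.83])]
[([113, 76, 24, 23, 429], [123.79, 87.33]), ([52, 84, 34, 34, 661], [70.53, 101.99])]
```

{"method": "arm_command", "body": {
  "rows": [
    [0, 0, 0, 0, 0, 0],
    [0, 0, 0, 0, 0, 0],
    [0, 0, 0, 0, 0, 0],
    [0, 0, 0, 0, 0, 0],
    [0, 0, 0, 0, 0, 0],
    [0, 0, 0, 0, 0, 0],
    [0, 0, 0, 0, 0, 0],
    [0, 0, 0, 0, 0, 0]
  ],
  "fingers": 0.2
}}

```text
t: 20.95
position: [574.6, 10.9, 245.6]
eef_rot: [0.972, -0.032, 0.233, 0.008]
force: [-0.2, 0.4, -0.3]
finger_gap: 34.9
finger_force: 0.0
```

{"method": "arm_command", "body": {
  "rows": [
    [-0.3, 0, 0.5, 0, 0, 0],
    [-0.7, 0.1, 1.2, 0, 0, 0],
    [-1.3, 0.1, 2.2, 0, 0, 0],
    [-1.9, 0.1, 3.2, 0, 0, 0],
    [-2.6, 0.2, 4.2, 0, 0, 0],
    [-3.3, 0.2, 5.2, 0, 0, 0],
    [-4.2, 0.3, 6.2, 0, 0, 0],
    [-5.2, 0.3, 7, 0, 0, 0]
  ]
}}

```text
t: 21.95
position: [522.0, 14.0, 316.3]
eef_rot: [0.972, -0.032, 0.233, 0.008]
force: [1.0, -0.9, -0.1]
finger_gap: 34.6
finger_force: 0.0
```

{"method": "arm_command", "body": {
  "rows": [
    [-1.5, 0, 0.5, 0, 0, 0],
    [-3, 0, 1, 0, 0, 0],
    [-4.5, 0, 1.5, 0, 0, 0],
    [-6, 0, 2, 0, 0, 0],
    [-7.5, 0, 2.5, 0, 0, 0],
    [-8.5, 0, 2.5, 0, 0, 0],
    [-9, 0, 2.5, 0, 0, 0],
    [-9, 0, 2.5, 0, 0, 0]
  ]
}}

```text
t: 22.95
position: [432.3, 14.0, 340.5]
eef_rot: [0.972, -0.032, 0.233, 0.008]
force: [0.1, 0.1, 1.2]
finger_gap: 34.8
finger_force: 0.0
```

```bash
python3 - <<'E'
from h import *
o=bot.observe();print(o['t'],o['position'],o['force'],o['finger_gap'])
def cen(c,box=(170,340,225,385)):
    p=c['pixels'].astype(int)[box[0]:box[1],box[2]:box[3]]; m=((p[...,2]>p[...,0]+40)&(p[...,2]>60)).astype(np.uint8)
    n,l,s,ce=cv2.connectedComponentsWithStats(m); return [(s[i].tolist(),ce[i].round(2).tolist()) for i in range(1,n) if s[i][4]>150]
for i in range(3): print(cen(cap('scene','s12')))
c=cap('wrist','w12')
# handle profile: wood vs dark band in wrist image along column of predicted mid
S=np.array([606,9.5,0]);a=np.radians(-3.8);f=np.array([np.cos(a),np.sin(a),0])
P=proj(c,[S+d*f+[0,0,271] for d in range(-52,60,4)])
for d,(u,v) in zip(range(-52,60,4),P): print(d,(round(u),round(v)),c['pixels'][round(v),round(u)] if 0<=v<480 and 0<=u<640 else '')
E
```

```text
22.95 [432.34128969  13.96956239 340.4962153 ] [0.14346288 0.11889652 1.1594196 ] 34.77527110728447
[([113, 76, 24, 23, 426], [123.83, 87.3]), ([52, 84, 37, 34, 708], [71.62, 102.7])]
[([113, 76, 24, 23, 423], [123.86, 87.27]), ([52, 84, 37, 34, 703], [71.69, 102.81])]
[([113, 76, 24, 23, 426], [123.87, 87.27]), ([53, 84, 36, 34, 705], [71.8, 102.75])]
-52 (311, 140) [171 144 107]
-48 (311, 135) [208 180 137]
-44 (311, 130) [208 180 138]
-40 (311, 125) [209 180 138]
-36 (311, 121) [209 181 138]
-32 (311, 116) [209 180 137]
-28 (311, 111) [209 180 138]
-24 (311, 107) [210 181 139]
-20 (311, 102) [210 182 139]
-16 (311, 97) [210 181 139]
-12 (311, 93) [210 181 138]
-8 (311, 88) [211 182 140]
-4 (311, 84) [119  98  76]
0 (311, 79) [26 26 27]
4 (311, 75) [132 110  81]
8 (311, 71) [143 119  88]
12 (311, 66) [146 122  91]
16 (311, 62) [144 121  89]
20 (311, 58) [144 120  88]
24 (311, 53) [145 120  88]
28 (311, 49) [144 120  89]
32 (311, 45) [143 120  88]
36 (311, 41) [134 110  81]
40 (311, 36) [145 120  89]
44 (311, 32) [156 130  97]
48 (311, 28) [208 179 138]
52 (311, 24) [222 193 149]
56 (311, 20) [223 194 151]
```

{"method": "arm_command", "body": {
  "rows": [
    [0, 0, 0, 0, 0, 0],
    [0, 0, 0, 0, 0, 0],
    [0, 0, 0, 0, 0, 0],
    [0, 0, 0, 0, 0, 0],
    [0, 0, 0, 0, 0, 0],
    [0, 0, 0, 0, 0, 0],
    [0, 0, 0, 0, 0, 0],
    [0, 0, 0, 0, 0, 0]
  ]
}}

```text
t: 24.15
position: [432.6, 13.9, 340.6]
eef_rot: [0.972, -0.032, 0.233, 0.008]
force: [-0.6, 0.3, 0.2]
finger_gap: 34.8
finger_force: 0.0
```

{"method": "arm_command", "body": {
  "rows": [
    [0, 0, 0, 0, 0, 0],
    [0, 0, 0, 0, 0, 0],
    [0, 0, 0, 0, 0, 0],
    [0, 0, 0, 0, 0, 0],
    [0, 0, 0, 0, 0, 0],
    [0, 0, 0, 0, 0, 0],
    [0, 0, 0, 0, 0, 0],
    [0, 0, 0, 0, 0, 0]
  ]
}}

```text
t: 25.15
position: [432.6, 13.9, 340.6]
eef_rot: [0.972, -0.032, 0.233, 0.008]
force: [0.2, -0.2, 0.1]
finger_gap: 34.8
finger_force: 0.0
```

```bash
python3 - <<'E'
from h import *
def cen(c,box=(170,340,225,385)):
    p=c['pixels'].astype(int)[box[0]:box[1],box[2]:box[3]]; m=((p[...,2]>p[...,0]+40)&(p[...,2]>60)).astype(np.uint8)
    n,l,s,ce=cv2.connectedComponentsWithStats(m); return [(s[i].tolist(),ce[i].round(2).tolist()) for i in range(1,n) if s[i][4]>150]
for i in range(8):
    c=cap('scene','s13'); w=cap('wrist','w13')
    d=w['pixels'][:,311].astype(int); d=d[:,0]-d[:,2]
    col=w['pixels'][:,311,0].astype(int); b=np.where(col[60:100]<70)[0]+60; print(cen(c)[-1],'band rows',b.min(),b.max(),'near end',np.where(d[100:200]>40)[0].max()+100)
# garlic: bright pale pixels inside basket in wrist & scene
p=c['pixels'].astype(int)[254:288,277:314]; print('garlic px',((p.min(2)>120)).sum())
a=np.radians(-3.8);f=np.array([np.cos(a),np.sin(a),0]);l=np.array([-f[1],f[0],0]);S=np.array([606,9.5,0])
X=[S+x*f+y*l+[0,0,73+55] for x,y in((55,50),(55,-50),(-55,-50),(-55,50))]+[S+x*f+y*l+[0,0,73] for x,y in((55,50),(-55,-50),(-55,50))]
print(proj(c,X).round(1)-[225,170]); 
E
```

```text
([52, 84, 37, 34, 711], [71.69, 102.75]) band rows 77 83 near end 147
([52, 84, 37, 34, 716], [71.75, 102.64]) band rows 77 83 near end 147
([52, 84, 37, 34, 702], [71.67, 102.78]) band rows 77 83 near end 147
([52, 84, 37, 34, 708], [71.73, 102.71]) band rows 77 83 near end 147
([52, 84, 37, 34, 708], [71.71, 102.67]) band rows 77 83 near end 147
([52, 84, 37, 34, 707], [71.78, 102.71]) band rows 77 83 near end 147
([52, 84, 37, 34, 706], [71.7, 102.73]) band rows 77 83 near end 147
([53, 84, 36, 34, 708], [71.7, 102.68]) band rows 77 83 near end 147
garlic px 95
[[ 49.6 100.8]
 [ 59.1  83. ]
 [ 91.   87.4]
 [ 82.9 105.7]
 [ 50.7 114.3]
 [ 91.4 100.7]
 [ 83.4 119.3]]
```

```bash
python3 -c "
from bench import bot
print(bot.close_job())"
```

```text
the job is handed in; nothing more can be done
None
```

The blue garlic basket hangs on the steel hook by the middle of its handle, still and, as near as the pictures can show (about 2 to 3°), level, with the garlic in it; nothing I measured showed a bump, and the job was handed in at about 26 s.

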